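# Put the turned cup to dry in the sprung-lid box

### The job

The drying box is shut with a rake head lying on its lid: lift the rake head off and lay it flat on the plywood board. Then press the box's latch so that the sprung lid pops fully open by itself, with nothing touching or holding it, and set the round-bottomed wooden cup down (not dropped) into the ring inside the box, so that it stands upright and centred. Leave the other things on the bench where they are.

Things in the scene. Friction and masses are not known exactly. Their poses are not given: they have to be found in the camera images.
- box: Plywood drying box fixed to the bench, 190 (x) by 220 (y) by 102 mm high with its lid shut; walls 8 mm, wall tops 94 mm up. Origin: centre of its underside, on the bench top. Its x axis points from the latch side (front) to the hinge side (back); it is turned a little on the bench. The ring is fixed to the box floor at the box's centre, hidden until the lid is open.
- lid (a joint): Sprung lid of the box, 8 mm plywood; its hinge runs along the top of the back wall. 0 = shut (held down by the latch), grows as it opens, 1.75 rad = fully open, leaning back beyond upright; then it stands up to 190 mm above the back wall, about 95 mm behind the box's centre. Once released its spring swings it up in about 1.2 s: its front edge sweeps a 190 mm arc up and back from the front wall.
- latch (a joint): Steel rocker latch on the box front, turning on a pin along the box's y. 0 = at rest, hook over the lid's lip; 0.25 rad = pressed fully. Pressing its pad straight down by about 6 mm (roughly 0.12 rad, about 5 N) unhooks the lid; full travel is 12 mm, at 6 to 7 N, then a hard stop. It springs back when let go.
- latch_pad (a point): Point on top of the latch's flat steel pad, where to press: 78 mm above the bench, 160 mm in front of the box's centre (box -x) and 65 mm in front of the box's front wall; the pad is 45 mm wide (box y) and reaches from 116 to 178 mm in front of the box's centre. Axes as the box's while the latch is at rest. The steel hook behind it rises to 108 mm above the bench, 98 to 113 mm in front of the box's centre.
- rake_mid (a point): Middle of the rake head's bar (half-way along and half-way up): a plain wooden bar 190 (its x) by 32 (y) by 34 mm high (z), with four round wooden tines of 12 mm diameter standing 45 mm out of its +y side at x = -80, -45, 45 and 80 mm, so the middle 75 mm of the bar is free to grip across. 0.16 kg. It starts lying flat on the shut lid (bar bottom at 102 mm).
- board: Plywood board lying fixed on the bench, 250 (x) by 160 (y) by 12 mm thick; origin at the centre of its underside. Empty: it is for the rake head.
- cup_mid (a point): Centre of the round-bottomed turned wooden cup, on its axis half-way up: 60 mm outside diameter, 72 mm high; the lower 30 mm is a hemisphere, above it a straight wall 5 mm thick. Its z axis points along the cup's axis towards the open mouth. 36 mm from the bottom, 36 mm from the rim. About 0.15 kg, heavy at the bottom. It starts leaning about 0.4 rad from upright in the wooden rest, loose in its ring.
- rest: Fixed wooden rest holding the cup at the start: block 100 by 100 by 22 mm carrying a tilted ring of 72 mm outside diameter whose upper edge reaches about 75 mm above the bench. Origin at the centre of its underside; the ring and cup lean towards its -x.
- ring_top (a point): Centre of the upper edge of the ring support inside the box, at 30 mm above the bench; ring 72 mm outside, 48 mm inside diameter, 22 mm high, axis upright, at the box's centre. When the cup sits upright in it, the cup's centre is about 24 mm above this point and the cup's rim at 90 mm above the bench. Axes as the box's.
- tin: Bystander, leave alone: round steel tin, 80 mm diameter, 100 mm high. Origin at its underside.
- oil: Bystander, leave alone: amber glass bottle, 60 mm diameter, 160 mm high. Origin at its underside.
- glue: Bystander, leave alone: squat white jar, 56 mm diameter, 100 mm high. Origin at its underside.
- mallet: Bystander, leave alone: hammer-shaped mallet lying along its x, 240 mm long. Origin at its underside.
- blank: Bystander, leave alone: square wooden blank 190 by 50 by 50 mm lying along its x. Origin at its underside.
- sander: Bystander, leave alone: cork sanding block 100 by 55 by 40 mm. Origin at its underside.
- chisel: Bystander, leave alone: turning chisel lying along its x, 180 mm long. Origin at its underside.
Not all that is in view belongs to the job. What is shaped like the part that bears rake_mid but yellow is not meant.

How it is judged:
On the way, in this order (a step that is already met when the one before it is completed fails the run):
1. the rake head lies on the board, let go, while the box is still shut (x of rake_mid in the frame of board between -0.12 and 0.12 m and y of rake_mid in the frame of board between -0.075 and 0.075 m and height (world z) of rake_mid between 0.02 and 0.045 m and linear speed of rake below 0.03 m/s and contact force between rake and the fingers below 0.2 N and value of joint lid below 0.06 rad), for 0.2 s.
2. the lid has popped fully open (value of joint lid above 1.6 rad), for 0.2 s.
3. the cup is set into the ring while still held (horizontal distance between cup_mid and ring_top below 0.008 m and z of cup_mid in the frame of ring_top between 0.015 and 0.028 m and angle between cup_mid's own z axis and vertical below 0.15 rad and contact force between cup and the fingers above 0.5 N), for 0.05 s.
At the end, for the whole second after the job is handed in: Rake head flat on the board (middle over it), lid open past 1.6 rad, cup in the ring: centre within 8 mm of its axis and about 4 mm of its seated height, within 0.15 rad of upright. All at rest and let go (x of rake_mid in the frame of board between -0.12 and 0.12 m and y of rake_mid in the frame of board between -0.075 and 0.075 m and height (world z) of rake_mid between 0.02 and 0.045 m and linear speed of rake below 0.03 m/s and horizontal distance between cup_mid and ring_top below 0.008 m and z of cup_mid in the frame of ring_top between 0.015 and 0.028 m and angle between cup_mid's own z axis and vertical below 0.15 rad and contact force between each of rake, cup and the fingers below 0.2 N and value of joint lid above 1.6 rad and linear speed of cup below 0.02 m/s and angular speed of cup below 0.2 rad/s); the robot touches nothing.
It fails at once if the robot touches or holds the lid once it is released (over 2 N) (value of joint lid above 0.06 rad and (contact force between lid and the fingers above 2 N or contact force between lid and the arm above 2 N)).
It fails at once if a bystander is moved by more than 25 mm (distance of any of tin, oil, glue, mallet, blank, sander, chisel from where it was at the start of the episode above 0.025 m).
It also fails if it takes over 72 s, if anything falls off the work surface, if the arm or the gripper's body presses on something with over 40 N, if the wrist force passes 120 N, or if a joint passes its speed limit or range.

### The arm

A 6-joint arm with a two-finger parallel gripper is mounted at the origin on the work surface. World frame = base frame: x ahead of the robot, y to its left, z up, the work surface at z = 0. Lengths are in m, angles in rad, forces in N, time in s.
With the tool pointing down it reaches from about 0.35 to 0.85 m from the base axis. Payload 8.1 kg.
Tool frame: the origin (TCP) lies between the finger pads; the fingertips stand 14 mm ahead of it and the grasp point (between the pads) lies 5 mm behind it (tcp_to_tips is the distance from the TCP to the fingertips, in m); z points along the fingers, x is the direction in which the jaws open and shut, and the axes are right-handed (so a half turn about z gives the same grasp; the last joint's range is limited). The gripper opens to 93 mm and grips with 3 to 60 N. Pads are 15 mm wide; open, the fingers measure 128 mm over their backs; the gripper's body (75 mm by 188 mm) begins 65 mm behind the grasp point.
Start: joints at [1.103, 0.13, 1.488, -0, 1.523, -0.085], TCP at [0.224, 0.557, 0.233] pointing down, gripper open.
Joint ranges: [-2.96, 2.96], [-0.89, 2.26], [0.02, 2.5], [-1.34, 4.48], [0, 2.73], [-2.66, 2.66]. Speed limits (rad/s): [2.39, 2.39, 2.79, 3.14, 3.14, 3.14].

### API

Orientations are given as a unit quaternion [x, y, z, w].
In Python, from workcell import get_obs, read_camera, sign_off, tcp_to_tips gives the robot as it stands.
- The arm moves only by the tool step_arm, never from a script. Its argument "commands" is a list that holds one entry, the list of rows, each a list of 7 numbers: the shift along the tool's x, y, z in mm, then the turn, a rotation vector about the tool's x, y, z in degrees, then the finger opening in mm, from 0 to 93. A call has 1 to 5 rows; each row shifts and turns the commanded pose from where the row before left it, along the tool's axes as they then stand; what a row does not reach is not made up. A row lasts 1/10 s, in which the tool goes at most 50 mm and 8.59 degrees, less where a joint would pass 70% of its speed; a pose out of reach is approached as far as the arm can. A call with a gripper value outside its range is refused whole. The fingers move at their own pace and stop on an object; "force" is the grip in N (left out, the last holds). Time passes only in rows, so rows that do not move let the fingers close. It gives the time, the measured TCP pose, the force and the opening at its end, in the units of the state.
- get_obs(): the state, without advancing time (a new reading comes with each control period).
- read_camera(name): name is "scene" or "top"; returns a dict with "img" (400x640x3 uint8, red, green, blue), "range_z" (400x640 float32, m along the optical axis (not along the pixel's ray), 0 where there is no reading), "fx", "fy", "cx", "cy" (pixels), "distortion" ([k1, k2, p1, p2, k3] as OpenCV has them; the pictures are not rectified), "rvec" (rotation vector, rad) and "tvec" (3), from world to camera coordinates, as OpenCV has them. Camera axes: x right, y down, z forward; pixel columns grow to the right and rows downward; lengths in m; the calibration is good to about 2 mm. A picture is of the moment at which its call begins.
- sign_off(): hands the job in, once; it reports no verdict.
The state is a dict: "clock": time; "joint_pos": joint angles; "qd": joint speeds; "effort": joint torques, N m; "tcp_pos": TCP position; "tool_rot": TCP orientation; "ft_force": force on the tool from outside, world axes, zero at the start; "torque": the same for the moment, N m; "gripper_width": opening from 0.0 (shut) to 1.0 (fully open).
Only numpy, scipy, OpenCV 4.12 (cv2) and the standard library are available. Lean on these libraries where they do the work, as an engineer would, in place of code of your own. Each camera call takes 0.05 s, during which the arm holds its last target.

## Working session

There is one attempt and no reset: what is moved stays moved. The work goes in short steps, Python scripts to look and compute and a tool call to move; the robot and the scene stay as the last step left them, time stands still between calls to the robot, and variables do not carry over. Pictures are saved under pics/ and viewed, and the job is handed in when it is done.

Besides the shell and the picture viewer there is one more tool, called after "Request:" by a JSON object that holds its "method" and its "body". step_arm: Moves the arm, as the interface text tells. Its arguments: {"type":"object","properties":{"commands":{"type":"array","items":{"type":"array","items":{"type":"array","items":{"type":"number"}}}},"force":{"type":"number"}},"required":["commands"]}

```bash
ls; mkdir -p pics; python3 - <<'E'
from workcell import *
import cv2,numpy as np
print(get_obs(), tcp_to_tips)
for n in ("scene","top"):
    d=read_camera(n); np.savez(f"pics/{n}0.npz",**d)
    cv2.imwrite(f"pics/{n}0.png",d["img"][:,:,::-1])
    print(n,d["fx"],d["cx"],d["cy"],d["distortion"],d["rvec"],d["tvec"])
E
```

```text
pics
{'clock': 0.0, 'joint_pos': array([ 1.10258394e+00,  1.31181276e-01,  1.48925978e+00, -1.98042609e-05,
        1.52300138e+00, -8.54089158e-02]), 'qd': array([-1.26717914e-03,  6.82847704e-04,  1.97436317e-04,  7.78277209e-04,
       -7.62459688e-05, -1.14007813e-03]), 'effort': array([-1.25553174e-04, -5.59840786e+01, -4.91766536e+01,  7.67193083e-02,
        3.50327126e-02, -1.79225744e-04]), 'tcp_pos': array([0.22385946, 0.55609192, 0.23158612]), 'tool_rot': array([ 8.28709969e-01,  5.59677524e-01, -8.03014243e-04,  4.59008623e-04]), 'ft_force': array([ 0.71491248, -0.49126857,  0.83909941]), 'torque': array([ 0.00730867,  0.05036849, -0.01878173]), 'gripper_width': 1.0008651144269465} 0.014
scene 379.57305619391553 321.97640514997784 196.71212613269566 [-0.07811673  0.          0.          0.          0.        ] [ 0.71221108  2.64027493 -1.07045759] [ 0.45458685 -0.09962077  1.41661669]
top 462.7842176463149 319.6734280673165 200.30808464663602 [-0.05942773  0.          0.          0.          0.        ] [ 2.1458461  -2.2017087   0.12677959] [0.01419266 0.5089763  1.29147987]
```

View pics/scene0.png

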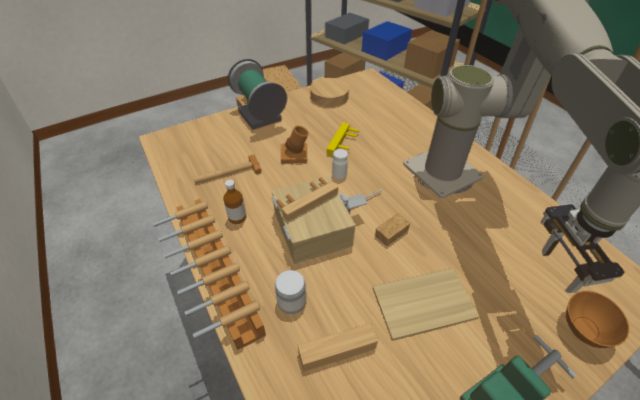

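View pics/top0.png

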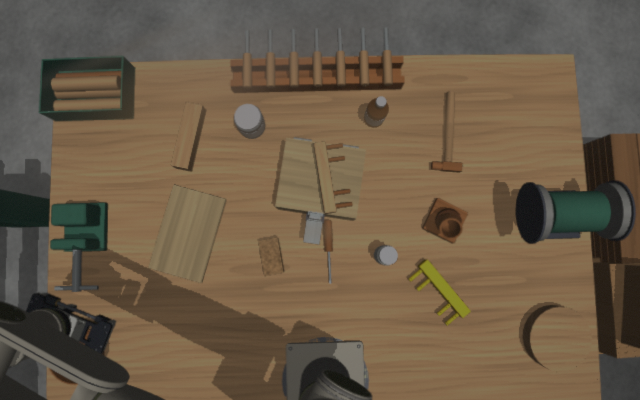

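The top view has up = +x and left = +y. The box is at about (320,178), with the rake bar at (325,175), latch pad (314,228), board (188,233), cup in its rest (447,222) and chisel (329,250). The decoy is yellow, at (443,290).

```bash
cat > h.py <<'E'
import numpy as np,cv2
from scipy.spatial.transform import Rotation as R
def load(f): return dict(np.load(f))
def cloud(d):
    h,w=d["range_z"].shape
    u,v=np.meshgrid(np.arange(w),np.arange(h))
    K=np.array([[d["fx"],0,d["cx"]],[0,d["fy"],d["cy"]],[0,0,1]],float)
    n=cv2.undistortPoints(np.stack([u,v],-1).reshape(-1,1,2).astype(float),K,d["distortion"].astype(float)).reshape(h,w,2)
    z=d["range_z"].astype(float)
    c=np.dstack([n[...,0]*z,n[...,1]*z,z])
    M=cv2.Rodrigues(d["rvec"].astype(float))[0]
    W=(c-d["tvec"].reshape(3))@M
    W[z==0]=np.nan
    return W
def proj(d,P):
    K=np.array([[d["fx"],0,d["cx"]],[0,d["fy"],d["cy"]],[0,0,1]],float)
    return cv2.projectPoints(np.asarray(P,float).reshape(-1,1,3),d["rvec"].astype(float),d["tvec"].astype(float),K,d["distortion"].astype(float))[0].reshape(-1,2)
E
python3 - <<'E'
from h import *
d=load("pics/top0.npz");W=cloud(d)
for n,(u,v) in dict(table=(290,330),lid=(295,180),lid2=(345,205),pad=(314,235),bar1=(320,150),bar2=(330,200),board=(188,233),boardl=(165,250),blk=(430,205),tin=(248,115),hook=(315,212),sander=(270,255),glue=(387,255),chisel=(328,235),hammer=(448,166)).items():
    print(n,W[v,u].round(4))
im=d["img"][:,:,::-1]
cv2.imwrite("pics/crop1.png",cv2.resize(im[130:290,260:480],None,fx=3.6,fy=3.6,interpolation=cv2.INTER_CUBIC))
# height map
z=W[...,2]; hm=np.clip(z*1000,0,200)/200*255
hm=cv2.applyColorMap(np.nan_to_num(hm).astype(np.uint8),cv2.COLORMAP_JET)
cv2.imwrite("pics/hm1.png",cv2.resize(hm[130:290,260:480],None,fx=3.6,fy=3.6,interpolation=cv2.INTER_NEAREST))
E
```

```text
table [0.1453 0.0943 0.0041]
lid [0.5576 0.0671 0.1048]
lid2 [ 0.4848 -0.0638  0.1257]
pad [0.4096 0.0197 0.0756]
bar1 [ 0.6322 -0.0018  0.1318]
bar2 [ 0.4977 -0.0242  0.1383]
board [0.426  0.38   0.0131]
boardl [0.3791 0.4478 0.0081]
blk [ 0.4902 -0.3214 -0.0016]
tin [0.7419 0.1927 0.0998]
hook [0.4704 0.0155 0.0988]
sander [0.3582 0.1436 0.0406]
glue [ 0.3505 -0.1735  0.0994]
chisel [ 0.4101 -0.02    0.0222]
hammer [ 0.5989 -0.3716  0.0304]
```

View pics/crop1.png

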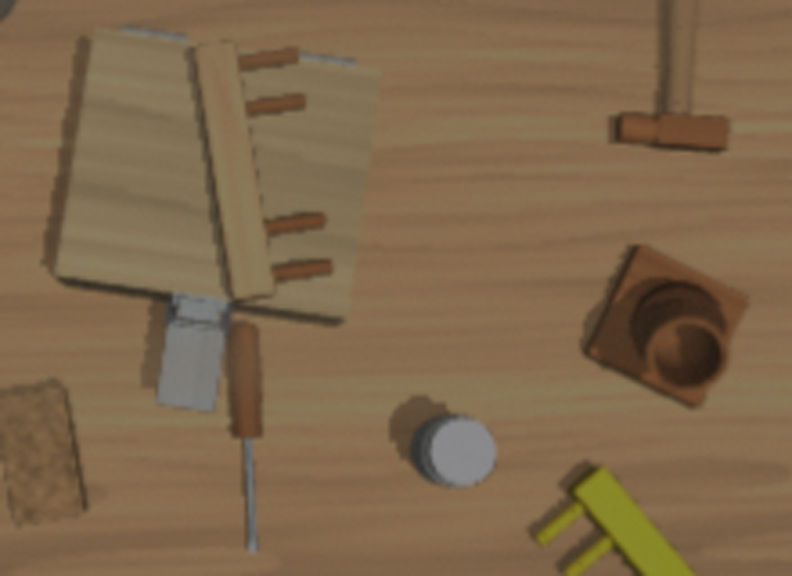

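View pics/hm1.png

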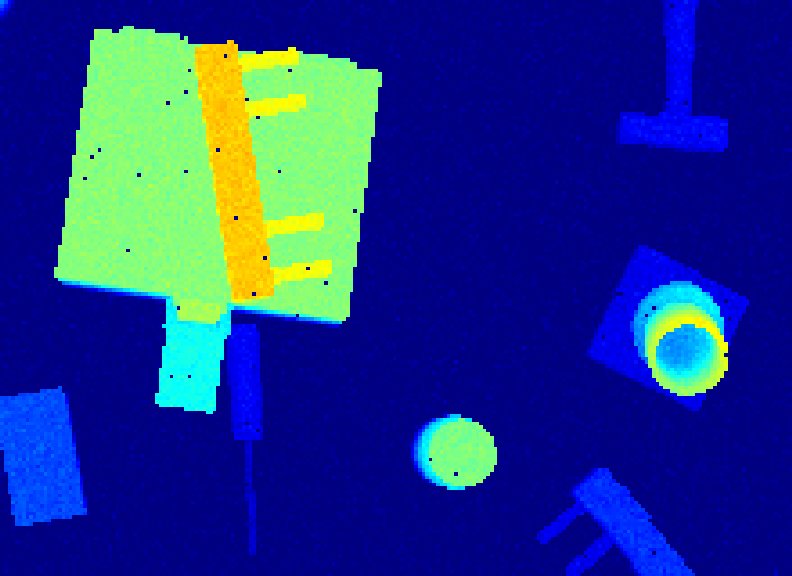

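```bash
cat > fit.py <<'E'
from h import *
d=load("pics/top0.npz");W=cloud(d)
def rect(mask,name):
    m=mask.astype(np.uint8); m=cv2.morphologyEx(m,cv2.MORPH_OPEN,np.ones((3,3)))
    n,l,s,c=cv2.connectedComponentsWithStats(m); k=1+np.argmax(s[1:,4]); P=W[l==k]
    r=cv2.minAreaRect((P[:,:2]*1000).astype(np.float32))
    print(name,len(P),"c",np.round(r[0],1),"size",np.round(r[1],1),"ang",round(r[2],2),"z",np.median(P[:,2]).round(4)); return P,l==k
X,Y,Z=W[...,0],W[...,1],W[...,2]
box=(abs(X-.54)<.17)&(abs(Y)<.17)
rect(box&(Z>.09)&(Z<.14),"lid")
B,bm=rect(box&(Z>.1295)&(Z<.15),"bar")
b=cv2.fitLine((B[:,:2]*1000).astype(np.float32),cv2.DIST_L2,0,.01,.01); print(b.ravel(), np.degrees(np.arctan2(b[1],b[0])))
rect((abs(X-.42)<.1)&(abs(Y-.02)<.06)&(Z>.06)&(Z<.09),"pad")
im=d["img"].astype(int)
rect((Z>.007)&(Z<.02)&(Y>.25)&(Y<.52)&(X>.25)&(X<.6),"board")
q=(abs(X-.48)<.12)&(abs(Y+.34)<.1)
rect(q&(Z>.016)&(Z<.027),"restblk"); 
for n,m in dict(tin=(abs(X-.75)<.08)&(abs(Y-.18)<.07)&(Z>.09),oil=(abs(X-.75)<.1)&(abs(Y+.16)<.08)&(Z>.02),glue=(abs(X-.35)<.07)&(abs(Y+.17)<.06)&(Z>.09),sander=(abs(X-.36)<.08)&(abs(Y-.14)<.06)&(Z>.03),chisel=(X<.46)&(X>.25)&(abs(Y+.02)<.03)&(Z>.008)&(Z<.04),blank=(abs(X-.7)<.15)&(abs(Y-.36)<.08)&(Z>.03)).items(): rect(m,n)
E
python3 fit.py
```

```text
lid 5816 c [ 5.58e+02 -5.00e-01] size [220.6 214.7] ang 80.09 z 0.1025
bar 839 c [560.9 -11.5] size [189.4  31.9] ang 7.29 z 0.1355
[ 9.9191731e-01  1.2688580e-01  5.5925397e+02 -1.1645071e+01] [7.289671]
pad 425 c [424.8  21.6] size [48.5 74.6] ang 81.75 z 0.0775
board 4513 c [426.8 384. ] size [163.3 249. ] ang 73.29 z 0.0119
restblk 332 c [ 454.8 -336.8] size [ 52.6 101.5] ang 64.62 z 0.0212
tin 547 c [737.6 196.1] size [69.7 72.4] ang 81.07 z 0.0995
oil 546 c [ 750.4 -162.9] size [59.8 53.8] ang 65.07 z 0.1068
glue 274 c [ 349.1 -176. ] size [48.9 45.4] ang 89.0 z 0.0995
sander 716 c [354.7 143.1] size [100.   55.6] ang 9.07 z 0.0395
chisel 276 c [409.  -18.8] size [25.8 88.2] ang 88.92 z 0.0222
blank 1277 c [704.8 376. ] size [ 53.2 191.5] ang 77.3 z 0.0494
```

```bash
cat > fit2.py <<'E'
from h import *
from scipy.optimize import least_squares, minimize
ds={n:load(f"pics/{n}0.npz") for n in("top","scene")}
Ws={n:cloud(d) for n,d in ds.items()}
for n,W in Ws.items():
    X,Y,Z=W[...,0],W[...,1],W[...,2]
    m=(abs(X-.56)<.14)&(abs(Y)<.14)&(Z>.095)&(Z<.112)
    P=W[m][:,:2]
    # lid front part (hook) excluded by robust edge scoring: maximise inside - outside of a 190x220 rect
    def cost(p):
        c,s=np.cos(p[2]),np.sin(p[2]); q=(P-p[:2])@np.array([[c,-s],[s,c]])
        e=np.maximum(abs(q[:,0])-.095,0)**2+np.maximum(abs(q[:,1])-.11,0)**2
        return np.minimum(e,.006**2).mean()*1e6 
    b=min((minimize(cost,[x,y,a],method="Nelder-Mead",options=dict(xatol=1e-5,fatol=1e-6)) for x in(.55,.565) for y in(-.005,.005) for a in(-.12,-.16)),key=lambda r:r.fun)
    print(n,"box",b.x[:2].round(4),np.degrees(b.x[2]).round(2),b.fun,len(P))
    # cup
    m=(abs(X-.46)<.07)&(abs(Y+.345)<.07)&(Z>.077); Q=W[m]; print("cup pts",len(Q),Q.max(0))
    # circle of rim: fit full surface
    def res(p,Q=Q):
        t=np.array([p[3],p[4],1]);t/=np.linalg.norm(t); v=Q-p[:3]; h=v@t; r=np.linalg.norm(v-h[:,None]*t,axis=1)
        cyl=np.where(h>-.006,abs(r-.03),abs(np.hypot(r,h+.006)-.03))
        inn=np.where(h>-.006,abs(r-.025),abs(np.hypot(r,h+.006)-.025))
        rim=np.hypot(np.maximum(abs(r-.0275)-.0025,0),h-.036)
        cyl=np.hypot(cyl,np.maximum(h-.036,0)); inn=np.hypot(inn,np.maximum(h-.036,0))
        return np.minimum(np.minimum(cyl,inn),rim)
    best=min((least_squares(res,[.46,-.345,.07,a,bb],loss="soft_l1",f_scale=.003) for a in(-.4,0,.4) for bb in(-.4,0,.4)),key=lambda r:r.cost)
    t=np.array([*best.x[3:],1]);t/=np.linalg.norm(t)
    print(" cup",best.x[:3].round(4),"axis",t.round(3),"tilt",np.arccos(t[2]).round(3),"az",np.degrees(np.arctan2(t[1],t[0])).round(1),"rms",np.sqrt((best.fun**2).mean()))
    if n=="scene":
        for nm,mm in dict(bar=(abs(X-.56)<.14)&(abs(Y)<.1)&(Z>.131)&(Z<.15),board=(Z>.007)&(Z<.02)&(Y>.25)&(Y<.52)&(X>.25)&(X<.6),pad=(abs(X-.42)<.1)&(abs(Y-.02)<.06)&(Z>.07)&(Z<.086)).items():
            k=cv2.morphologyEx(mm.astype(np.uint8),cv2.MORPH_OPEN,np.ones((2,2)))>0
            print(nm,cv2.minAreaRect((W[k][:,:2]*1000).astype(np.float32)),np.median(W[k][:,2]))
E
python3 fit2.py
```

```text
top box [ 0.5643 -0.0017] -10.03 0.6626717052084768 4655
cup pts 305 [ 0.4649613  -0.3161622   0.12906128]
 cup [ 0.4267 -0.3493  0.0842] axis [-0.333  0.159  0.929] tilt 0.378 az 154.6 rms 0.0014821819959184373
scene box [ 0.5651 -0.0023] -9.8 0.7233531359238812 2714
cup pts 270 [ 0.45800757 -0.31230647  0.1264377 ]
 cup [ 0.4261 -0.3482  0.0838] axis [-0.32   0.19   0.928] tilt 0.382 az 149.3 rms 0.001456173334022201
bar ((513.9501953125, -41.25165557861328), (295.8701477050781, 48.75813293457031), 23.781963348388672) nan
board ((422.115234375, 384.8635559082031), (162.4730682373047, 258.49151611328125), 72.80754089355469) nan
pad ((394.30059814453125, 4.637001037597656), (147.3035888671875, 58.84722900390625), 46.43102264404297) 0.07684192874859988
```

```bash
cat >> h.py <<'E'
def down(deg):  # tool down, jaw axis at azimuth deg
    a=np.radians(deg); x=np.array([np.cos(a),np.sin(a),0]); z=np.array([0,0,-1.]); return R.from_matrix(np.c_[x,np.cross(z,x),z])
def plan(p1,R1,n,p0=None,R0=None,dec=0):
    if p0 is None:
        from workcell import get_obs
        o=get_obs(); p0,R0=o["tcp_pos"],R.from_quat(o["tool_rot"]); print("t",round(o["clock"],2),"now",p0.round(4),"ft",o["ft_force"].round(1),"grip",round(o["gripper_width"]*93,1))
    p1=np.array(p1,float); cp,cR=np.array(p0,float),R0
    for i in range(n):
        f=n-i
        dp=np.round(cR.inv().apply((p1-cp)/f)*1000,dec); rv=np.round(np.degrees(((cR.inv()*R1).as_rotvec())/f),1)
        print([*(dp+0).tolist(),*(rv+0).tolist()], "!" if np.linalg.norm(dp)>50 or np.linalg.norm(rv)>8.59 else "")
        cp=cp+cR.apply(dp/1000); cR=cR*R.from_rotvec(np.radians(rv))
    print("end",cp.round(4),"err",(cR.inv()*R1).magnitude().round(4)); return cp,cR
E
python3 - <<'E'
from h import *
plan([.560,-.0115,.20],down(97.3),15)
E
```

```text
t 0.1 now [0.2239 0.5562 0.2317] ft [ 0.2 -0.3 -0.1] grip 92.9
[-27.0, 35.0, 2.0, 0.0, 0.0, -1.9] 
[-28.0, 34.0, 2.0, 0.0, 0.0, -2.0] 
[-29.0, 33.0, 2.0, 0.0, 0.0, -1.9] 
[-30.0, 32.0, 2.0, 0.0, 0.0, -2.0] 
[-31.0, 31.0, 2.0, 0.0, 0.0, -1.9] 
[-32.0, 30.0, 2.0, 0.0, 0.0, -2.0] 
[-33.0, 29.0, 2.0, 0.0, 0.0, -1.9] 
[-34.0, 28.0, 2.0, 0.0, 0.0, -2.0] 
[-35.0, 26.0, 2.0, 0.0, 0.0, -1.9] 
[-36.0, 25.0, 2.0, 0.0, 0.0, -2.0] 
[-37.0, 24.0, 2.0, 0.0, 0.0, -1.9] 
[-38.0, 23.0, 3.0, 0.0, 0.0, -2.0] 
[-38.0, 21.0, 2.0, 0.0, 0.0, -1.9] 
[-39.0, 20.0, 3.0, 0.0, 0.0, -2.0] 
[-41.0, 19.0, 2.0, -0.1, 0.1, -1.9] Traceback (most recent call last):
  File "<stdin>", line 2, in <module>
  File "h.py", line 30, in plan
    print("end",cp.round(4),"err",(cR.inv()*R1).magnitude().round(4)); return cp,cR
                                  ^^^^^^^^^^^^^^^^^^^^^^^^^^^^^^^
AttributeError: 'float' object has no attribute 'round'
```

Request:
{"method": "step_arm", "body": {"commands": [[[-27,35,2,0,0,-2,70],[-28,34,2,0,0,-2,70],[-29,33,2,0,0,-2,70],[-30,32,2,0,0,-2,70],[-31,31,2,0,0,-2,70]]]}}

```text
clock: 0.6
tcp_pos: [0.3368, 0.3659, 0.2221]
tool_rot: [0.776, 0.63, -0.0, 0.0]
ft_force: [0.6, 0.9, -0.6]
gripper_width: 0.756
```

Request:
{"method": "step_arm", "body": {"commands": [[[-32,30,2,0,0,-2,70],[-33,29,2,0,0,-2,70],[-34,28,2,0,0,-2,70],[-35,26,2,0,0,-2,70],[-36,25,2,0,0,-2,70]]]}}

```text
clock: 1.1
tcp_pos: [0.4503, 0.1782, 0.2123]
tool_rot: [0.718, 0.696, -0.0, -0.0]
ft_force: [0.4, -0.2, 0.0]
gripper_width: 0.752
```

Request:
{"method": "step_arm", "body": {"commands": [[[-37,24,2,0,0,-2,70],[-38,23,2,0,0,-2,70],[-38,21,2,0,0,-2,70],[-39,20,2,0,0,-2,70],[-41,19,2,0,0,-1,70]]]}}

```text
clock: 1.6
tcp_pos: [0.5644, -0.0109, 0.2022]
tool_rot: [0.662, 0.75, -0.0, -0.0]
ft_force: [0.6, 0.6, 0.6]
gripper_width: 0.753
```

```bash
sed -i 's/.magnitude().round(4)/.magnitude()/' h.py; python3 - <<'E'
from h import *
plan([.560,-.0115,.121],down(97.3),4,dec=0)
E
```

```text
t 1.6 now [ 0.5644 -0.0109  0.2022] ft [0.6 0.6 0.6] grip 70.0
[0.0, -1.0, 20.0, 0.0, 0.0, 0.0] 
[0.0, -1.0, 20.0, 0.0, 0.0, -0.1] 
[0.0, -1.0, 21.0, 0.0, 0.0, 0.0] 
[0.0, -1.0, 20.0, 0.0, 0.0, -0.1] 
end [ 0.5604 -0.0114  0.1212] err 0.000930989659189895
```

Request:
{"method": "step_arm", "body": {"commands": [[[0,-1,25,0,0,0,70],[0,-1,25,0,0,0,70],[0,-1,20,0,0,0,70],[0,-1,11,0,0,0,70],[0,0,0,0,0,0,70]]]}}

```text
clock: 2.1
tcp_pos: [0.5583, -0.0096, 0.1194]
tool_rot: [0.662, 0.749, -0.001, -0.002]
ft_force: [-0.2, 0.8, -0.1]
gripper_width: 0.754
```

Request:
{"method": "step_arm", "body": {"commands": [[[0,0,0,0,0,0,25],[0,0,0,0,0,0,25],[0,0,0,0,0,0,25],[0,0,0,0,0,0,25],[0,0,0,0,0,0,25]]], "force": 25}}

```text
clock: 2.6
tcp_pos: [0.5603, -0.0098, 0.1222]
tool_rot: [0.662, 0.749, 0.0, 0.0]
ft_force: [0.3, -2.9, 0.7]
gripper_width: 0.369
```

Request:
{"method": "step_arm", "body": {"commands": [[[0,0,0,0,0,0,25],[0,0,0,0,0,0,25],[0,0,-10,0,0,0,25],[0,0,-20,0,0,0,25],[0,0,-20,0,0,0,25]]]}}

```text
clock: 3.1
tcp_pos: [0.5592, -0.0096, 0.1718]
tool_rot: [0.662, 0.749, -0.001, -0.001]
ft_force: [-0.2, -0.2, -2.1]
gripper_width: 0.343
```

```bash
python3 - <<'E'
from workcell import *
from h import *
import cv2
d=read_camera("top"); cv2.imwrite("pics/t1.png",d["img"][:,:,::-1])
d=read_camera("scene"); cv2.imwrite("pics/s1.png",d["img"][:,:,::-1])
c=np.array([.4268,.384]); a=np.radians(73.3); tgt=c+.018*np.array([np.cos(a),np.sin(a)]); print(tgt)
plan([*tgt,.10],down(73.3),14)
E
```

```text
[0.43197249 0.4012408 ]
t 3.2 now [ 0.5618 -0.0099  0.1751] ft [ 0.3 -0.2 -1.9] grip 31.9
[30.0, -6.0, 5.0, 0.0, 0.0, 1.7] 
[30.0, -6.0, 5.0, 0.0, 0.0, 1.7] 
[30.0, -7.0, 5.0, 0.0, 0.0, 1.7] 
[30.0, -8.0, 5.0, 0.0, 0.0, 1.7] 
[29.0, -9.0, 5.0, 0.0, 0.0, 1.7] 
[29.0, -10.0, 5.0, 0.0, 0.0, 1.7] 
[29.0, -11.0, 6.0, 0.0, 0.0, 1.7] 
[29.0, -12.0, 5.0, 0.0, 0.0, 1.7] 
[28.0, -13.0, 6.0, 0.0, 0.0, 1.7] 
[28.0, -13.0, 5.0, 0.1, 0.0, 1.7] 
[27.0, -14.0, 6.0, 0.0, 0.0, 1.7] 
[27.0, -15.0, 5.0, 0.1, 0.0, 1.7] 
[26.0, -16.0, 6.0, 0.0, 0.0, 1.7] 
[26.0, -17.0, 5.0, 0.1, 0.0, 1.7] 
end [0.4322 0.4012 0.1005] err 0.0009233380416047147
```

View pics/s1.png

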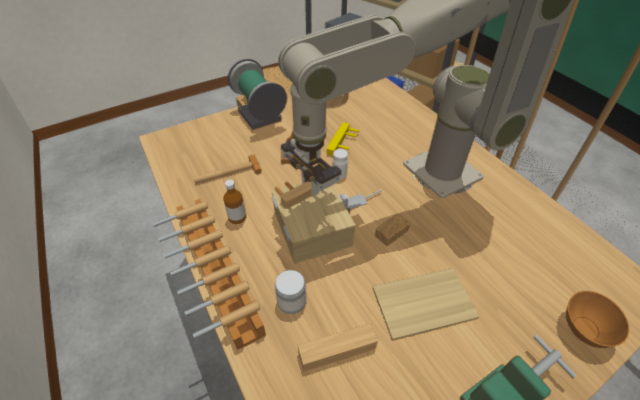

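The rake bar is held level above the lid at (297,192). Moving it to the board at (425,302).

Request:
{"method": "step_arm", "body": {"commands": [[[20,-4,0,0,0,1,25],[30,-6,0,0,0,1.5,25],[30,-7,0,0,0,1.5,25],[30,-8,0,0,0,2,25],[30,-9,5,0,0,2,25]]]}}

```text
clock: 3.7
tcp_pos: [0.5153, 0.1285, 0.1662]
tool_rot: [0.713, 0.701, 0.0, -0.0]
ft_force: [0.4, 0.1, -0.8]
gripper_width: 0.345
```

Request:
{"method": "step_arm", "body": {"commands": [[[29,-10,5,0,0,2,25],[29,-11,6,0,0,2,25],[29,-12,5,0,0,2,25],[28,-13,6,0,0,2,25],[28,-13,5,0,0,2,25]]]}}

```text
clock: 4.2
tcp_pos: [0.4681, 0.276, 0.1381]
tool_rot: [0.772, 0.636, -0.001, -0.0]
ft_force: [0.6, 0.5, -2.3]
gripper_width: 0.346
```

Request:
{"method": "step_arm", "body": {"commands": [[[27,-14,6,0,0,2,25],[27,-15,5,0,0,2,25],[26,-16,6,0,0,2,25],[26,-17,5,0,0,0,25],[0,0,0,0,0,0,25]]]}}

```text
clock: 4.7
tcp_pos: [0.4322, 0.3954, 0.1155]
tool_rot: [0.803, 0.597, -0.001, -0.001]
ft_force: [0.2, -0.8, -2.6]
gripper_width: 0.344
```

```bash
python3 - <<'E'
from h import *
plan([.432,.4012,.034],down(73.3),4)
E
```

```text
t 4.7 now [0.4322 0.3954 0.1155] ft [ 0.2 -0.8 -2.6] grip 32.0
[1.0, 0.0, 20.0, 0.0, 0.0, 0.0] 
[2.0, -1.0, 21.0, 0.0, 0.0, 0.0] 
[1.0, 0.0, 20.0, -0.1, 0.0, 0.0] 
[2.0, -1.0, 21.0, 0.0, 0.1, -0.1] 
end [0.4319 0.4017 0.0335] err 0.0011915086667618944
```

Request:
{"method": "step_arm", "body": {"commands": [[[2,0,25,0,0,0,25],[2,-1,25,0,0,0,25],[2,-1,20,0,0,0,25],[0,0,9,0,0,0,25],[0,0,0,0,0,0,25]]]}}

```text
clock: 5.2
tcp_pos: [0.4333, 0.3978, 0.0365]
tool_rot: [0.804, 0.595, -0.002, 0.0]
ft_force: [-0.1, -0.1, -2.6]
gripper_width: 0.338
```

Request:
{"method": "step_arm", "body": {"commands": [[[0,0,1,0,0,0,25],[0,0,1,0,0,0,25],[0,0,0,0,0,0,25]]]}}

```text
clock: 5.5
tcp_pos: [0.4353, 0.3998, 0.0378]
tool_rot: [0.804, 0.595, 0.001, -0.0]
ft_force: [-0.3, -0.3, -1.8]
gripper_width: 0.343
```

Request:
{"method": "step_arm", "body": {"commands": [[[0,0,1,0,0,0,25],[0,0,1,0,0,0,25],[0,0,0,0,0,0,25]]]}}

```text
clock: 5.8
tcp_pos: [0.4345, 0.3993, 0.0346]
tool_rot: [0.804, 0.595, -0.0, -0.0]
ft_force: [-0.8, -0.3, -2.3]
gripper_width: 0.341
```

Request:
{"method": "step_arm", "body": {"commands": [[[0,0,1,0,0,0,25],[0,0,1,0,0,0,25],[0,0,0,0,0,0,25]]]}}

```text
clock: 6.1
tcp_pos: [0.4344, 0.3992, 0.0324]
tool_rot: [0.804, 0.595, -0.0, 0.0]
ft_force: [-0.0, -0.3, -2.4]
gripper_width: 0.34
```

Request:
{"method": "step_arm", "body": {"commands": [[[0,0,1,0,0,0,25],[0,0,0.5,0,0,0,25],[0,0,0,0,0,0,25]]]}}

```text
clock: 6.4
tcp_pos: [0.4346, 0.3994, 0.0322]
tool_rot: [0.803, 0.595, -0.0, 0.0]
ft_force: [-4.5, -2.9, 7.5]
gripper_width: 0.343
```

Contact with the board. Releasing and lifting.

Request:
{"method": "step_arm", "body": {"commands": [[[0,0,-0.5,0,0,0,60],[0,0,0,0,0,0,60],[0,0,0,0,0,0,60],[0,0,0,0,0,0,60],[0,0,0,0,0,0,60]]]}}

```text
clock: 6.9
tcp_pos: [0.4346, 0.3993, 0.0316]
tool_rot: [0.804, 0.595, -0.0, 0.0]
ft_force: [-0.3, -0.3, 1.0]
gripper_width: 0.64
```

Request:
{"method": "step_arm", "body": {"commands": [[[0,0,-20,0,0,0,60],[0,0,-40,0,0,0,60],[0,0,-40,0,0,0,20],[0,0,-40,0,0,0,0],[0,0,0,0,0,0,0]]]}}

```text
clock: 7.4
tcp_pos: [0.4377, 0.4018, 0.1793]
tool_rot: [0.803, 0.595, 0.006, -0.0]
ft_force: [0.2, 0.7, 0.5]
gripper_width: 0.436
```

```bash
python3 - <<'E'
from workcell import *
from h import *
for n in("top","scene"):
    d=read_camera(n); np.savez(f"pics/{n}2.npz",**d); cv2.imwrite(f"pics/{n}2.png",d["img"][:,:,::-1])
E
```

```text
(no output)
```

View pics/scene2.png

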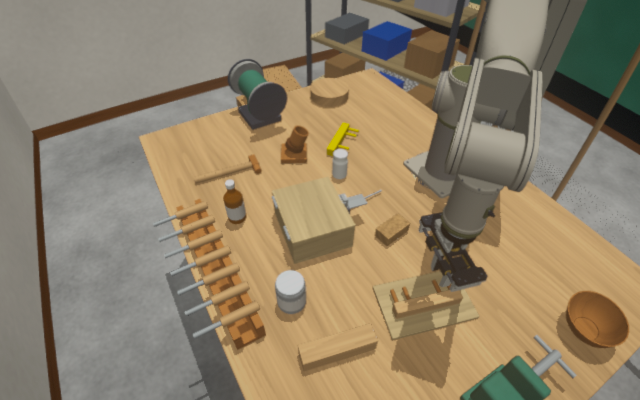

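View pics/top2.png

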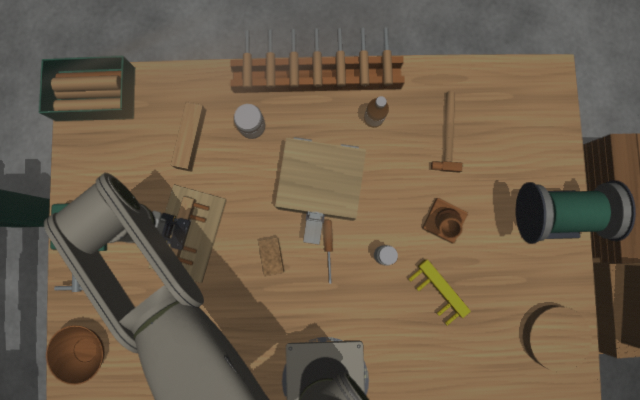

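The rake lies on the board (scene view about (425,300), tines inside the board's edges). The lid is bare now, so I'll refit the box pose.

```bash
python3 - <<'E'
from h import *
from scipy.optimize import minimize
d=load("pics/top2.npz");W=cloud(d);X,Y,Z=W[...,0],W[...,1],W[...,2]
m=(X>.455)&(X<.72)&(abs(Y)<.14)&(Z>.095)&(Z<.11)
k=cv2.morphologyEx(m.astype(np.uint8),cv2.MORPH_OPEN,np.ones((15,15)))>0
P=W[k]; print(len(P),P[:,2].mean(),cv2.minAreaRect((P[:,:2]*1000).astype(np.float32)))
# soft IoU in image: project lid rect and compare with mask
def iou(p):
    c,s=np.cos(p[2]),np.sin(p[2]); q=np.array([[-.095,-.11],[.095,-.11],[.095,.11],[-.095,.11]])@np.array([[c,s],[-s,c]])+p[:2]
    uv=proj(d,np.c_[q,np.full(4,.102)])
    a=np.zeros((400*4,640*4),np.uint8); cv2.fillPoly(a,[np.round((uv+.5)*4*16).astype(int)],1,shift=4)
    return -(a&K).sum()/(a|K).sum()
K=cv2.resize(k.astype(np.uint8),None,fx=4,fy=4,interpolation=cv2.INTER_NEAREST)
b=minimize(iou,[.5645,-.002,-.165],method="Nelder-Mead",options=dict(initial_simplex=[[.5645,-.002,-.165],[.570,-.002,-.165],[.5645,.004,-.165],[.5645,-.002,-.14]]))
x,y,a=b.x;print(b.x[:2],np.degrees(a),b.fun)
p=np.array([x,y])+np.array([-.162*np.cos(a),-.162*np.sin(a)]);print("press",p)
m=(X>.35)&(X<.47)&(abs(Y-.02)<.06)&(Z>.074)&(Z<.084);m=cv2.morphologyEx(m.astype(np.uint8),cv2.MORPH_OPEN,np.ones((3,3)))>0
print("pad",cv2.minAreaRect((W[m][:,:2]*1000).astype(np.float32)),W[m][:,2].mean())
plan([*p,.16],down(90+np.degrees(a)),10)
E
```

```text
3418 0.10176355049730106 ((567.5745849609375, -14.158889770507812), (195.24362182617188, 186.632568359375), 88.12108612060547)
[0.66205144 0.18441975] -24.113742266678717 0.0
press [0.51418817 0.25060475]
pad ((420.4960021972656, 21.08218002319336), (47.1161994934082, 64.56231689453125), 82.72162628173828) 0.07768157980829232
t 7.5 now [0.4354 0.3999 0.1731] ft [-0.3 -0.3 -1.5] grip 32.6
[-12.0, 12.0, 1.0, 0.0, 0.0, 0.7] 
[-12.0, 12.0, 1.0, 0.0, 0.0, 0.7] 
[-12.0, 12.0, 1.0, 0.0, 0.0, 0.7] 
[-11.0, 12.0, 1.0, 0.0, 0.0, 0.7] 
[-11.0, 13.0, 1.0, 0.0, 0.0, 0.7] 
[-11.0, 13.0, 2.0, 0.0, 0.0, 0.7] 
[-11.0, 13.0, 1.0, 0.0, 0.0, 0.7] 
[-11.0, 13.0, 2.0, 0.0, 0.0, 0.8] 
[-11.0, 13.0, 1.0, 0.0, -0.1, 0.7] 
[-11.0, 12.0, 2.0, 0.1, -0.1, 0.8] 
end [0.514  0.2508 0.16  ] err 0.0009615671252807306<stdin>:12: RuntimeWarning: overflow encountered in scalar negative
```

```bash
python3 - <<'E'
from h import *
from scipy.optimize import minimize
d=load("pics/top2.npz");W=cloud(d);X,Y,Z=W[...,0],W[...,1],W[...,2]
m=(X>.44)&(X<.72)&(abs(Y)<.14)&(Z>.09)&(Z<.112)
k=cv2.morphologyEx(m.astype(np.uint8),cv2.MORPH_CLOSE,np.ones((5,5)));k=cv2.morphologyEx(k,cv2.MORPH_OPEN,np.ones((25,25)))>0
P=W[k];P=P[np.isfinite(P).all(1)]; print(len(P),cv2.minAreaRect((P[:,:2]*1000).astype(np.float32)))
K=cv2.resize(k.astype(np.uint8),None,fx=4,fy=4,interpolation=cv2.INTER_NEAREST)
def iou(p):
    c,s=np.cos(p[2]),np.sin(p[2]); q=np.array([[-.095,-.11],[.095,-.11],[.095,.11],[-.095,.11]])@np.array([[c,s],[-s,c]])+p[:2]
    uv=proj(d,np.c_[q,np.full(4,.102)])
    a=np.zeros((1600,2560),np.uint8); cv2.fillPoly(a,[np.round((uv+.5)*4*16).astype(int)],1,shift=4)
    return -float((a&K).sum())/float((a|K).sum())
b=minimize(iou,[.5645,-.002,-.165],method="Nelder-Mead",options=dict(initial_simplex=[[.5645,-.002,-.165],[.570,-.002,-.165],[.5645,.004,-.165],[.5645,-.002,-.14]]))
x,y,a=b.x;print(b.x[:2],np.degrees(a),b.fun)
p=np.array([x,y])+np.array([-.162*np.cos(a),-.162*np.sin(a)]);print("press",p)
plan([*p,.13],down(90+np.degrees(a)),10)
E
```

```text
5630 ((570.26171875, -2.2545547485351562), (224.15455627441406, 214.8223114013672), 86.75552368164062)
[ 0.56399325 -0.0012056 ] -8.743969243716752 -0.9605355428250855
press [0.40387609 0.02342153]
t 7.5 now [0.4354 0.3999 0.1731] ft [-0.3 -0.3 -1.5] grip 32.6
[-37.0, 8.0, 4.0, 0.0, 0.0, -0.8] 
[-37.0, 7.0, 4.0, 0.0, 0.0, -0.8] 
[-37.0, 7.0, 4.0, 0.0, 0.0, -0.8] 
[-37.0, 6.0, 4.0, 0.0, 0.0, -0.8] 
[-37.0, 6.0, 4.0, 0.0, 0.0, -0.8] 
[-38.0, 5.0, 4.0, 0.0, 0.0, -0.8] 
[-38.0, 5.0, 5.0, 0.0, 0.0, -0.8] 
[-37.0, 5.0, 4.0, 0.0, 0.0, -0.9] 
[-38.0, 4.0, 5.0, 0.1, -0.1, -0.8] 
[-37.0, 3.0, 4.0, 0.0, 0.0, -0.9] 
end [0.404  0.0239 0.1304] err 0.0005849346716708064
```

Request:
{"method": "step_arm", "body": {"commands": [[[-37,8,2,0,0,-1,0],[-37,7,2,0,0,-1,0],[-37,7,2,0,0,-1,0],[-37,6,4,0,0,-1,0],[-37,6,4,0,0,-1,0]]]}}

```text
clock: 8.0
tcp_pos: [0.4181, 0.21, 0.1552]
tool_rot: [0.776, 0.63, -0.002, -0.0]
ft_force: [0.1, -0.5, -0.3]
gripper_width: 0.002
```

Request:
{"method": "step_arm", "body": {"commands": [[[-38,5,4,0,0,-1,0],[-38,5,5,0,0,-1,0],[-37,5,4,0,0,-1,0],[-37,4,5,0,0,0,0],[-37,3,4,0,0,0,0]]]}}

```text
clock: 8.5
tcp_pos: [0.4067, 0.0225, 0.1334]
tool_rot: [0.76, 0.65, -0.001, -0.001]
ft_force: [1.0, 0.2, -0.4]
gripper_width: 0.009
```

Request:
{"method": "step_arm", "body": {"commands": [[[0,0,0,0,0,0,0]]]}}

```text
clock: 8.6
tcp_pos: [0.4064, 0.0205, 0.133]
tool_rot: [0.761, 0.648, -0.002, -0.001]
ft_force: [0.2, 0.2, -0.5]
gripper_width: 0.007
```

```bash
python3 - <<'E'
from h import *
plan([.404,.0235,.093],down(81.3),4)
E
```

```text
t 8.6 now [0.4064 0.0205 0.133 ] ft [ 0.2  0.2 -0.5] grip 0.6
[1.0, -1.0, 10.0, -0.1, 0.0, -0.1] 
[1.0, -1.0, 10.0, 0.0, 0.0, -0.1] 
[0.0, 0.0, 10.0, -0.1, 0.0, -0.1] 
[1.0, -1.0, 10.0, 0.0, 0.1, -0.2] 
end [0.4038 0.0239 0.093 ] err 0.0008032960986413547
```

Request:
{"method": "step_arm", "body": {"commands": [[[1,-1,15,0,0,0,0],[1,-1,15,0,0,0,0],[1,-1,8,0,0,0,0],[0,0,4,0,0,0,0],[0,0,2,0,0,0,0]]]}}

```text
clock: 9.1
tcp_pos: [0.4051, 0.0278, 0.0911]
tool_rot: [0.76, 0.65, -0.001, -0.001]
ft_force: [-3.5, 0.9, 5.1]
gripper_width: 0.002
```

Request:
{"method": "step_arm", "body": {"commands": [[[0,0,1.5,0,0,0,0],[0,0,1.5,0,0,0,0],[0,0,1.5,0,0,0,0],[0,0,0,0,0,0,0]]]}}

```text
clock: 9.5
tcp_pos: [0.4057, 0.0276, 0.0876]
tool_rot: [0.76, 0.65, -0.0, -0.0]
ft_force: [-5.3, 1.3, 7.2]
gripper_width: 0.003
```

Request:
{"method": "step_arm", "body": {"commands": [[[0,0,1.5,0,0,0,0],[0,0,0,0,0,0,0],[0,0,0,0,0,0,0],[0,0,0,0,0,0,0]]]}}

```text
clock: 9.9
tcp_pos: [0.4054, 0.0277, 0.0862]
tool_rot: [0.76, 0.65, -0.0, -0.001]
ft_force: [-7.4, 1.2, 6.6]
gripper_width: 0.006
```

```bash
python3 - <<'E'
from workcell import *
from h import *
print(get_obs()["tcp_pos"],get_obs()["ft_force"])
for n in("scene",):
    d=read_camera(n); np.savez(f"pics/{n}3.npz",**d); cv2.imwrite(f"pics/{n}3.png",d["img"][:,:,::-1])
E
```

```text
[0.40544625 0.0277104  0.08616104] [-7.37918995  1.19669123  6.62637988]
```

View pics/scene3.png

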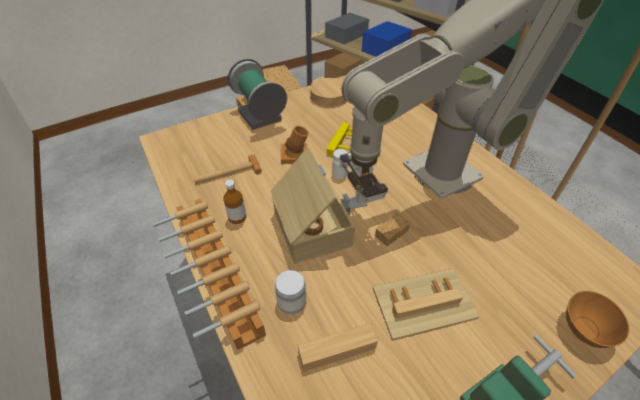

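The lid is swinging up by itself at (310,185) and the ring is visible inside. I'll hold still until it has fully opened, then lift.

Request:
{"method": "step_arm", "body": {"commands": [[[0,0,0,0,0,0,0],[0,0,0,0,0,0,0],[0,0,0,0,0,0,0],[0,0,0,0,0,0,0],[0,0,0,0,0,0,0]]]}}

```text
clock: 10.45
tcp_pos: [0.4055, 0.0277, 0.0862]
tool_rot: [0.76, 0.65, -0.0, -0.001]
ft_force: [-7.0, 1.5, 8.1]
gripper_width: 0.002
```

Request:
{"method": "step_arm", "body": {"commands": [[[0,0,-10,0,0,0,0],[0,0,-20,0,0,0,0],[0,0,-30,0,0,0,0],[0,0,-30,0,0,0,85],[0,0,-20,0,0,0,85]]]}}

```text
clock: 10.95
tcp_pos: [0.4072, 0.0273, 0.1991]
tool_rot: [0.76, 0.65, 0.001, 0.001]
ft_force: [0.9, 0.7, -0.0]
gripper_width: 0.131
```

```bash
python3 - <<'E'
from workcell import *
from h import *
t=np.array([-.333,.165,.928]);t/=np.linalg.norm(t)
for n in("scene","top"):
    d=read_camera(n); np.savez(f"pics/{n}4.npz",**d); cv2.imwrite(f"pics/{n}4.png",d["img"][:,:,::-1])
E
```

```text
(no output)
```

View pics/scene4.png

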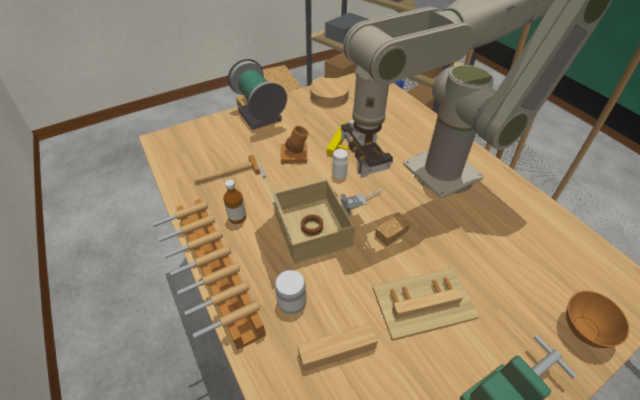

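View pics/top4.png

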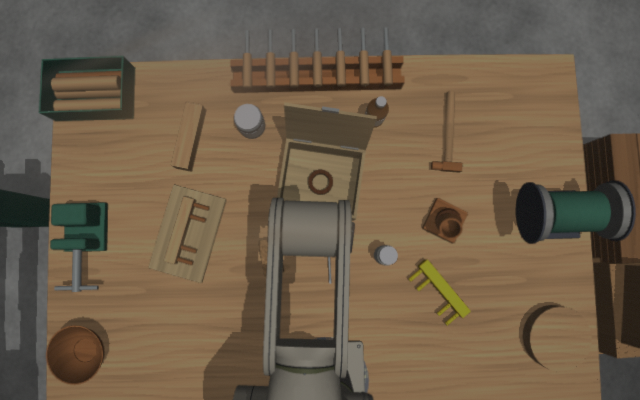

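```bash
python3 - <<'E'
from h import *
from scipy.optimize import least_squares
im=cv2.imread("pics/scene4.png"); cv2.imwrite("pics/c4.png",cv2.resize(im[130:270,200:400],None,fx=4,fy=4,interpolation=cv2.INTER_CUBIC))
d=load("pics/top4.npz");W=cloud(d);X,Y,Z=W[...,0],W[...,1],W[...,2]
for u,v in((300,125),(330,128),(355,130),(330,112),(330,145)): print(u,v,W[v,u].round(3))
# ring top points
m=(np.hypot(X-.564,Y+.001)<.05)&(Z>.022)&(Z<.036); P=W[m]; print(len(P),P.mean(0))
r=least_squares(lambda p:np.maximum(abs(np.hypot(P[:,0]-p[0],P[:,1]-p[1])-.030)-.006,0),[.564,-.001],loss="soft_l1",f_scale=.002); print("ring",r.x,r.cost)
print("minEnc",cv2.minEnclosingCircle((P[:,:2]*1000).astype(np.float32)), cv2.fitEllipse(cv2.convexHull((P[:,:2]*1000).astype(np.float32))))
m=(abs(X-.56)<.13)&(abs(Y)<.14)&(Z>.085)&(Z<.1); print("walls",cv2.minAreaRect((W[m][:,:2]*1000).astype(np.float32)))
d=load("pics/scene4.npz");W=cloud(d);X,Y,Z=W[...,0],W[...,1],W[...,2]
m=(np.hypot(X-.564,Y+.001)<.05)&(Z>.022)&(Z<.036); P=W[m]; 
r=least_squares(lambda p:np.maximum(abs(np.hypot(P[:,0]-p[0],P[:,1]-p[1])-.030)-.006,0),[.564,-.001],loss="soft_l1",f_scale=.002); print("ring scene",len(P),r.x,r.cost)
m=(X>.6)&(X<.78)&(abs(Y)<.14)&(Z>.11); print("lid pts in scene",m.sum())
E
```

```text
300 125 [0.687 0.048 0.185]
330 128 [ 0.676 -0.028  0.19 ]
355 130 [ 0.665 -0.089  0.206]
330 112 [ 0.691 -0.025  0.279]
330 145 [ 0.654 -0.03   0.093]
274 [ 0.56271055 -0.00131086  0.02937755]
ring [ 0.56289789 -0.0014309 ] 1.3338027727303191e-08
minEnc ((563.0369262695312, -1.4714479446411133), 35.93754577636719) ((563.2037963867188, -1.4426370859146118), (70.32633972167969, 70.92610931396484), 164.2209014892578)
walls ((565.0910034179688, -1.6203765869140625), (221.5890655517578, 192.55685424804688), 79.55489349365234)
ring scene 221 [ 0.56527256 -0.00239959] 4.726487943827602e-06
lid pts in scene 327
```

View pics/c4.png

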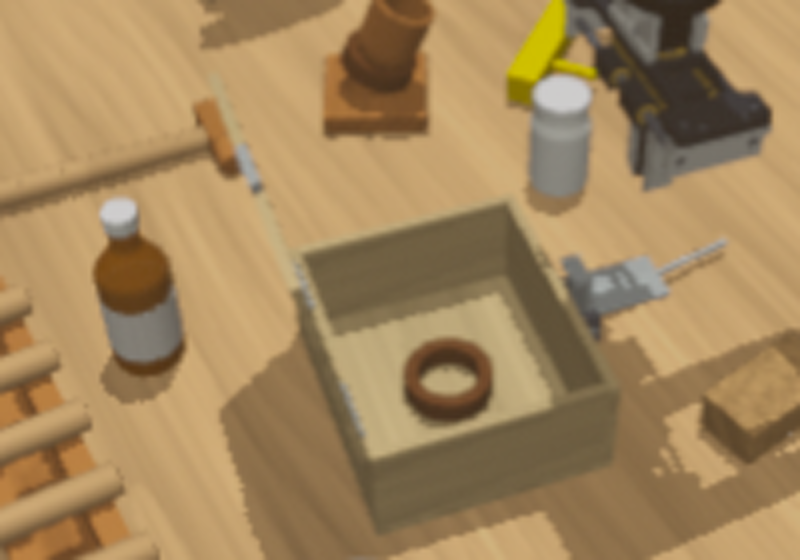

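```bash
cat >> h.py <<'E'
mid=np.array([.4264,-.3488,.084]); az=np.radians(153); tl=.39
t=np.array([np.sin(tl)*np.cos(az),np.sin(tl)*np.sin(az),np.cos(tl)])
x=np.array([np.cos(az-np.pi/2),np.sin(az-np.pi/2),0]); RG=R.from_matrix(np.c_[x,np.cross(-t,x),-t])
E
python3 - <<'E'
from h import *
print("grasp",mid+.011*t)
plan(mid+.09*t,RG,11)
E
```

```text
grasp [ 0.42267375 -0.34690138  0.094174  ]
t 11.05 now [0.4085 0.0272 0.2001] ft [ 0.2  0.1 -0.1] grip 20.2
[-33.0, 4.0, 3.0, -2.0, -0.3, 1.6] 
[-32.0, 5.0, 3.0, -2.0, -0.3, 1.6] 
[-32.0, 5.0, 4.0, -2.0, -0.3, 1.6] 
[-32.0, 6.0, 4.0, -2.0, -0.3, 1.6] 
[-32.0, 7.0, 4.0, -2.0, -0.4, 1.6] 
[-32.0, 8.0, 5.0, -2.0, -0.3, 1.6] 
[-31.0, 8.0, 5.0, -2.0, -0.4, 1.6] 
[-31.0, 9.0, 6.0, -1.9, -0.3, 1.6] 
[-31.0, 10.0, 7.0, -2.0, -0.4, 1.7] 
[-30.0, 11.0, 7.0, -1.9, -0.3, 1.6] 
[-31.0, 11.0, 7.0, -2.0, -0.4, 1.7] 
end [ 0.3956 -0.3336  0.1676] err 0.0009102396420513225
```

Request:
{"method": "step_arm", "body": {"commands": [[[-33,4,3,-2,-0.3,1.6,90],[-32,5,3,-2,-0.3,1.6,90],[-32,5,4,-2,-0.3,1.6,90],[-32,6,4,-2,-0.3,1.6,90],[-32,7,4,-2,-0.4,1.6,90]]]}}

```text
clock: 11.55
tcp_pos: [0.3993, -0.1374, 0.1804]
tool_rot: [0.801, 0.592, 0.046, 0.076]
ft_force: [0.2, -0.2, -0.3]
gripper_width: 0.645
```

Request:
{"method": "step_arm", "body": {"commands": [[[-32,8,5,-2,-0.3,1.6,90],[-31,8,5,-2,-0.4,1.6,90],[-31,9,6,-2,-0.3,1.6,90],[-31,10,7,-2,-0.4,1.7,90],[-30,11,7,-2,-0.3,1.6,90]]]}}

```text
clock: 12.05
tcp_pos: [0.394, -0.3014, 0.1651]
tool_rot: [0.832, 0.527, 0.091, 0.151]
ft_force: [0.1, -0.6, 0.0]
gripper_width: 0.963
```

Request:
{"method": "step_arm", "body": {"commands": [[[-31,11,7,-2,-0.4,1.7,90],[0,0,0,0,0,0,90],[0,0,0,0,0,0,90]]]}}

```text
clock: 12.35
tcp_pos: [0.392, -0.3335, 0.1622]
tool_rot: [0.837, 0.512, 0.099, 0.164]
ft_force: [0.0, 0.4, -1.6]
gripper_width: 0.968
```

```bash
python3 - <<'E'
from h import *
from workcell import *
for n in("scene","top"):
    d=read_camera(n); np.savez(f"pics/{n}5.npz",**d)
    im=d["img"][:,:,::-1].copy()
    for k in(-.03,.0,.036,.09):
        for u in proj(d,[mid+k*t]): cv2.circle(im,tuple(np.round(u).astype(int)),1,(0,255,0),-1)
    c=proj(d,[mid+.05*t])[0].astype(int)
    cv2.imwrite(f"pics/{n}5.png",cv2.resize(im[c[1]-60:c[1]+60,c[0]-70:c[0]+70],None,fx=5,fy=5,interpolation=cv2.INTER_CUBIC))
print(R.from_quat(get_obs()["tool_rot"]).as_matrix().round(3),RG.as_matrix().round(3))
plan(mid+.011*t,RG,5)
E
```

```text
[[ 0.454  0.826  0.335]
 [ 0.891 -0.419 -0.173]
 [-0.003  0.377 -0.926]] [[ 0.454  0.824  0.339]
 [ 0.891 -0.42  -0.173]
 [ 0.     0.38  -0.925]]
t 12.45 now [ 0.3928 -0.3328  0.1628] ft [ 0.9 -0.4  0.1] grip 90.3
[0.0, 1.0, 15.0, 0.0, 0.0, 0.0] 
[0.0, 1.0, 15.0, -0.1, 0.0, 0.0] 
[0.0, 1.0, 15.0, 0.0, 0.0, 0.0] 
[1.0, 1.0, 16.0, -0.1, 0.1, 0.0] 
[0.0, 1.0, 15.0, 0.0, 0.0, 0.1] 
end [ 0.4229 -0.3471  0.0943] err 0.0006911943602775053
```

View pics/scene5.png

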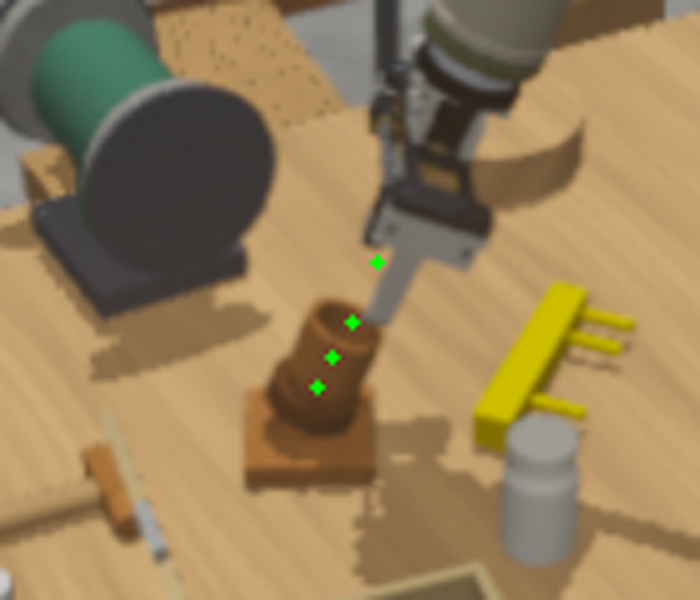

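View pics/top5.png

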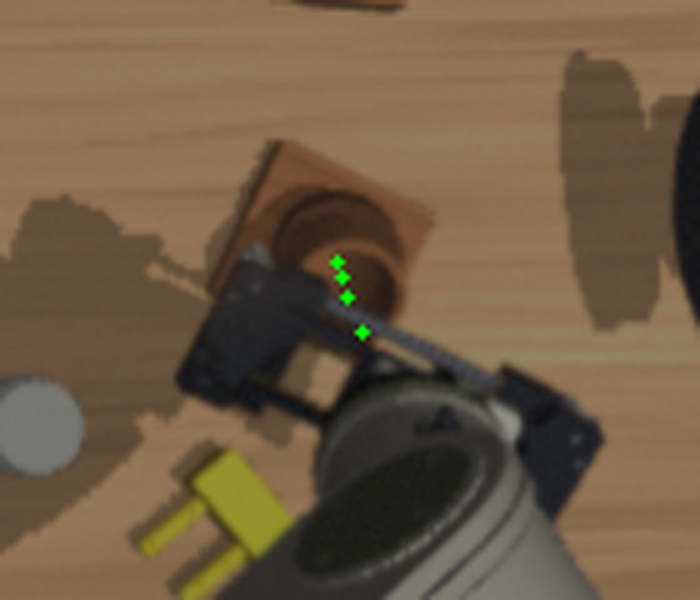

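The cup at scene crop (345,350) lines up with the planned axis and the open jaws are above it. Descending along the cup's axis.

Request:
{"method": "step_arm", "body": {"commands": [[[0,1,15,0,0,0,90],[0,1,15,0,0,0,90],[0,1,15,0,0,0,90],[0,1,15,0,0,0,90],[0,1,12,0,0,0,90]]]}}

```text
clock: 12.95
tcp_pos: [0.4218, -0.347, 0.0978]
tool_rot: [0.836, 0.514, 0.099, 0.165]
ft_force: [-1.1, -0.3, -0.3]
gripper_width: 0.965
```

Request:
{"method": "step_arm", "body": {"commands": [[[0,0,0,0,0,0,90]]]}}

```text
clock: 13.05
tcp_pos: [0.4212, -0.3463, 0.0968]
tool_rot: [0.836, 0.514, 0.099, 0.163]
ft_force: [-0.5, 0.2, -0.6]
gripper_width: 0.967
```

```bash
python3 - <<'E'
from h import *
plan(mid+.011*t,RG,1)
E
```

```text
t 13.05 now [ 0.4212 -0.3463  0.0968] ft [-0.5  0.2 -0.6] grip 90.0
[0.0, 1.0, 3.0, -0.3, 0.1, 0.1] 
end [ 0.423  -0.3472  0.0943] err 0.0010457524523656133
```

Request:
{"method": "step_arm", "body": {"commands": [[[0,1,2,0,0,0,75],[0,0,0,0,0,0,65],[0,0,0,0,0,0,62],[0,0,0,0,0,0,59],[0,0,0,0,0,0,55]]], "force": 20}}

```text
clock: 13.55
tcp_pos: [0.4232, -0.3483, 0.0978]
tool_rot: [0.837, 0.513, 0.1, 0.165]
ft_force: [0.2, 7.6, 6.3]
gripper_width: 0.645
```

Request:
{"method": "step_arm", "body": {"commands": [[[0,0,0,0,0,0,50],[0,0,0,0,0,0,50],[0,0,0,0,0,0,50]]]}}

```text
clock: 13.85
tcp_pos: [0.4232, -0.3483, 0.0978]
tool_rot: [0.837, 0.513, 0.1, 0.165]
ft_force: [0.5, 6.7, 6.1]
gripper_width: 0.642
```

Request:
{"method": "step_arm", "body": {"commands": [[[0,0,-5,0,0,0,50],[0,0,-10,0,0,0,50],[0,0,-15,0,0,0,50],[0,0,-20,0,0,0,50],[0,0,-20,0,0,0,50]]], "force": 30}}

```text
clock: 14.35
tcp_pos: [0.3982, -0.3365, 0.1626]
tool_rot: [0.837, 0.513, 0.099, 0.165]
ft_force: [-0.9, 0.2, -2.1]
gripper_width: 0.644
```

```bash
python3 - <<'E'
from h import *
print("A");p,r=plan([.42,-.30,.20],down(70),7)
print("B");p,r=plan([.5638,-.0017,.19],down(81.3),10,p,r)
E
```

```text
A
t 14.35 now [ 0.3982 -0.3365  0.1626] ft [-0.9  0.2 -2.1] grip 59.9
[6.0, 2.0, -5.0, 3.2, 0.2, -1.0] 
[6.0, 2.0, -5.0, 3.2, 0.2, -1.0] 
[6.0, 2.0, -5.0, 3.1, 0.2, -1.0] 
[6.0, 2.0, -5.0, 3.2, 0.2, -1.0] 
[6.0, 2.0, -5.0, 3.1, 0.2, -1.0] 
[6.0, 2.0, -5.0, 3.2, 0.3, -1.0] 
[6.0, 1.0, -6.0, 3.1, 0.2, -0.9] 
end [ 0.4199 -0.2999  0.2003] err 0.0010391578956117555
B
[33.0, 3.0, 1.0, 0.0, 0.0, -1.1] 
[33.0, 4.0, 1.0, 0.0, 0.0, -1.1] 
[33.0, 5.0, 1.0, 0.0, 0.0, -1.1] 
[33.0, 5.0, 1.0, 0.0, 0.0, -1.1] 
[32.0, 6.0, 1.0, 0.0, 0.0, -1.2] 
[32.0, 6.0, 1.0, 0.0, 0.0, -1.1] 
[32.0, 7.0, 1.0, 0.0, 0.0, -1.2] 
[32.0, 8.0, 1.0, 0.0, 0.0, -1.1] 
[32.0, 9.0, 1.0, 0.0, 0.0, -1.2] 
[33.0, 9.0, 1.0, 0.0, 0.0, -1.1] 
end [ 0.5641 -0.0015  0.19  ] err 0.0010391578956116942
```

Request:
{"method": "step_arm", "body": {"commands": [[[4,2,-5,3.2,0.2,-1,50],[6,2,-5,3.2,0.2,-1,50],[6,2,-5,3.2,0.2,-1,50],[6,2,-5,3.2,0.2,-1,50],[6,2,-5,3.2,0.2,-1,50]]]}}

```text
clock: 14.85
tcp_pos: [0.4132, -0.3125, 0.1894]
tool_rot: [0.828, 0.559, 0.026, 0.046]
ft_force: [0.2, -0.4, -1.4]
gripper_width: 0.646
```

Request:
{"method": "step_arm", "body": {"commands": [[[6,2,-5,3.2,0.2,-1,50],[6,1,-6,3.1,0.2,-1,50],[20,2,0,0,0,-1,50],[33,3,1,0,0,-1.2,50],[33,4,1,0,0,-1.2,50]]]}}

```text
clock: 15.35
tcp_pos: [0.456, -0.2231, 0.1979]
tool_rot: [0.802, 0.598, -0.002, -0.0]
ft_force: [0.4, 1.0, -1.6]
gripper_width: 0.639
```

```bash
python3 - <<'E'
from h import *
print("B");p,r=plan([.5638,-.0017,.19],down(81.3),9)
E
```

```text
B
t 15.35 now [ 0.456  -0.2231  0.1979] ft [ 0.4  1.  -1.6] grip 59.4
[27.0, 4.0, 1.0, 0.0, 0.0, -0.9] 
[27.0, 5.0, 1.0, 0.0, 0.0, -0.9] 
[27.0, 5.0, 1.0, 0.0, 0.0, -0.9] 
[27.0, 6.0, 1.0, 0.0, 0.0, -0.9] 
[27.0, 6.0, 1.0, 0.0, 0.0, -0.9] 
[26.0, 7.0, 1.0, 0.0, 0.0, -0.8] 
[26.0, 7.0, 0.0, 0.0, 0.0, -0.9] 
[26.0, 7.0, 1.0, -0.1, 0.1, -0.8] 
[27.0, 8.0, 0.0, 0.0, 0.0, -0.9] 
end [ 0.5638 -0.0015  0.1903] err 0.0009592746449161533
```

Request:
{"method": "step_arm", "body": {"commands": [[[27,4,1,0,0,-0.9,50],[27,5,1,0,0,-0.9,50],[27,5,1,0,0,-0.9,50],[27,6,1,0,0,-0.9,50],[27,6,1,0,0,-0.9,50]]]}}

```text
clock: 15.85
tcp_pos: [0.5156, -0.0987, 0.1926]
tool_rot: [0.777, 0.629, -0.002, -0.0]
ft_force: [1.3, -0.1, -1.8]
gripper_width: 0.639
```

Request:
{"method": "step_arm", "body": {"commands": [[[26,7,1,0,0,-0.9,50],[26,7,0,0,0,-0.9,50],[20,6,0,0,0,-0.9,50],[14,4,0,0,0,-0.9,50],[0,0,0,0,0,0,50]]]}}

```text
clock: 16.35
tcp_pos: [0.5556, -0.0183, 0.1911]
tool_rot: [0.757, 0.654, -0.001, -0.0]
ft_force: [0.3, -0.8, -1.4]
gripper_width: 0.642
```

Request:
{"method": "step_arm", "body": {"commands": [[[0,0,0,0,0,0,50],[0,0,0,0,0,0,50]]]}}

```text
clock: 16.55
tcp_pos: [0.5549, -0.0204, 0.1907]
tool_rot: [0.758, 0.653, -0.002, -0.0]
ft_force: [-0.1, -0.0, -1.1]
gripper_width: 0.64
```

```bash
python3 - <<'E'
from h import *
from workcell import *
for n in("scene","top"):
    d=read_camera(n); np.savez(f"pics/{n}6.npz",**d); cv2.imwrite(f"pics/{n}6.png",d["img"][:,:,::-1])
plan([.5638,-.0017,.13],down(81.3),3)
im=cv2.imread("pics/scene6.png"); cv2.imwrite("pics/c6.png",cv2.resize(im[130:270,220:400],None,fx=4,fy=4,interpolation=cv2.INTER_CUBIC))
E
```

```text
t 16.65 now [ 0.5549 -0.0204  0.1907] ft [ 0.   0.2 -1.8] grip 59.8
[7.0, 2.0, 20.0, -0.1, 0.0, 0.1] 
[6.0, 2.0, 20.0, 0.0, 0.1, 0.0] 
[7.0, 2.0, 21.0, -0.1, 0.0, 0.1] 
end [ 0.5637 -0.0016  0.1297] err 0.000466201189091934
```

View pics/c6.png

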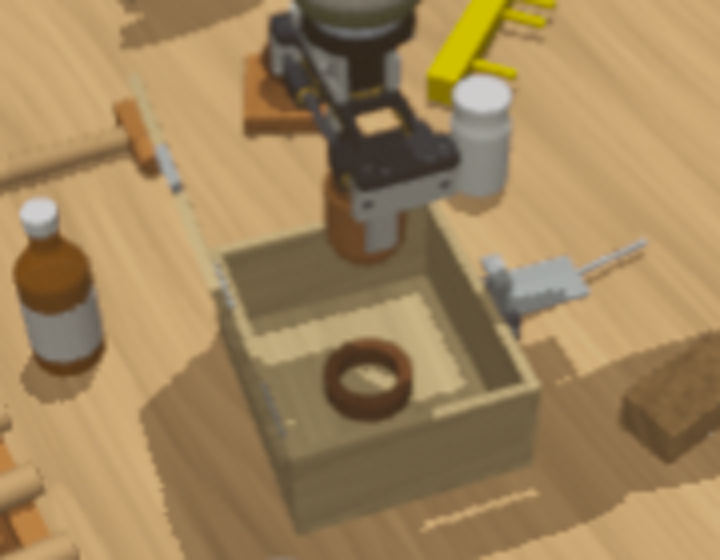

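Cup held over the box (crop (365,215)), ring at (368,378). I'll measure the cup's tilt and offset in the hand before lowering.

```bash
cat > cupfit.py <<'E'
from h import *
from scipy.optimize import least_squares
import sys
def cupfit(d,c0,rad=.05):
    W=cloud(d); hsv=cv2.cvtColor(d["img"],cv2.COLOR_RGB2HSV).astype(int)
    brown=(hsv[...,1]>120)&(hsv[...,0]<18)
    m=brown&(np.linalg.norm(np.nan_to_num(W,nan=9)-c0,axis=2)<rad); Q=W[m]
    def res(p):
        t=np.array([p[3],p[4],1]);t/=np.linalg.norm(t); v=Q-p[:3]; h=v@t; r=np.linalg.norm(v-h[:,None]*t,axis=1)
        cyl=np.where(h>-.006,abs(r-.03),abs(np.hypot(r,h+.006)-.03)); inn=np.where(h>-.006,abs(r-.025),abs(np.hypot(r,h+.006)-.025))
        rim=np.hypot(np.maximum(abs(r-.0275)-.0025,0),h-.036)
        cyl=np.hypot(cyl,np.maximum(h-.036,0)); inn=np.hypot(inn,np.maximum(h-.036,0))
        return np.minimum(np.minimum(cyl,inn),rim)
    b=least_squares(res,[*c0,0,0],loss="soft_l1",f_scale=.002)
    return len(Q),b.x.round(4),np.sqrt((b.fun**2).mean())
if __name__=="__main__":
    for n in("scene","top"):
        d=load(f"pics/{n}6.npz"); print(n,*cupfit(d,np.array([.5549,-.0204,.18])))
E
python3 cupfit.py
```

```text
scene 170 [ 0.5543 -0.0217  0.1752 -0.0021  0.0227] 0.001024917711857165
top 73 [ 0.5538 -0.019   0.1813  0.0022 -0.0304] 0.0012066886427625197
```

Request:
{"method": "step_arm", "body": {"commands": [[[7,2,10,0,0,0,50],[6,2,10,0,0,0,50],[7,2,10,0,0,0,50],[0,0,15,0,0,0,50],[0,0,15,0,0,0,50]]]}}

```text
clock: 17.15
tcp_pos: [0.5636, -0.0002, 0.1288]
tool_rot: [0.757, 0.654, -0.002, -0.001]
ft_force: [-0.3, -0.6, -2.7]
gripper_width: 0.643
```

Request:
{"method": "step_arm", "body": {"commands": [[[0,0,0,0,0,0,50],[0,0,0,0,0,0,50]]]}}

```text
clock: 17.35
tcp_pos: [0.5633, -0.0007, 0.1297]
tool_rot: [0.757, 0.653, -0.002, -0.001]
ft_force: [0.1, -0.3, -1.5]
gripper_width: 0.639
```

```bash
python3 - <<'E'
from h import *
from cupfit import cupfit
from workcell import *
o=get_obs()["tcp_pos"]
for n in("scene","top"):
    d=read_camera(n); np.savez(f"pics/{n}7.npz",**d); print(n,*cupfit(d,o-[0,0,.012]))
plan([.5644,-.0017,.076],down(81.3),5)
E
```

```text
scene 132 [ 0.5624 -0.0013  0.1145  0.0022 -0.0086] 0.0010632523887639878
top 71 [ 0.5628  0.      0.1168 -0.004  -0.0364] 0.0011227386947747944
t 17.45 now [ 0.5643 -0.0008  0.1312] ft [ 0.  -0.3 -1.8] grip 59.8
[0.0, 0.0, 11.0, 0.0, 0.0, 0.1] 
[0.0, 0.0, 11.0, 0.0, 0.0, 0.0] 
[0.0, 0.0, 11.0, 0.0, 0.0, 0.1] 
[0.0, 0.0, 11.0, -0.1, 0.0, 0.0] 
[-1.0, 0.0, 11.0, 0.0, 0.1, 0.1] 
end [ 0.5641 -0.0019  0.0762] err 0.0007589889704240276
```

Request:
{"method": "step_arm", "body": {"commands": [[[-1,1.5,10,0,0,0,50],[0,0,15,0,0,0,50],[0,0,15,0,0,0,50],[0,0,10,0,0,0,50],[0,0,5,0,0,0,50]]]}}

```text
clock: 17.95
tcp_pos: [0.5636, -0.0018, 0.0731]
tool_rot: [0.757, 0.653, -0.003, -0.002]
ft_force: [0.2, 0.1, -2.3]
gripper_width: 0.639
```

Request:
{"method": "step_arm", "body": {"commands": [[[0,0,3,0,0,0,50],[0,0,0,0,0,0,50]]]}}

```text
clock: 18.15
tcp_pos: [0.5649, -0.0019, 0.0722]
tool_rot: [0.757, 0.653, -0.002, -0.001]
ft_force: [0.1, 0.3, -1.6]
gripper_width: 0.64
```

Request:
{"method": "step_arm", "body": {"commands": [[[0,0,1.5,0,0,0,50],[0,0,1.5,0,0,0,50],[0,0,0,0,0,0,50]]]}}

```text
clock: 18.45
tcp_pos: [0.5657, -0.0019, 0.0706]
tool_rot: [0.757, 0.653, -0.001, -0.0]
ft_force: [-1.8, 0.3, 3.8]
gripper_width: 0.64
```

Request:
{"method": "step_arm", "body": {"commands": [[[0,0,1,0,0,0,50],[0,0,0.5,0,0,0,50],[0,0,0,0,0,0,50]]]}}

```text
clock: 18.75
tcp_pos: [0.5659, -0.002, 0.0703]
tool_rot: [0.757, 0.653, -0.001, 0.0]
ft_force: [-6.2, 0.3, 14.6]
gripper_width: 0.645
```

Request:
{"method": "step_arm", "body": {"commands": [[[0,-1,-1,0,0,0,50],[0,0,0,0,0,0,50],[0,0,0,0,0,0,50]]]}}

```text
clock: 19.05
tcp_pos: [0.5647, -0.0018, 0.0697]
tool_rot: [0.757, 0.653, -0.001, -0.0]
ft_force: [-1.2, 0.0, 5.0]
gripper_width: 0.644
```

```bash
python3 - <<'E'
from h import *
from cupfit import cupfit
from workcell import *
o=get_obs()["tcp_pos"]; print(o,get_obs()["ft_force"])
for n in("scene","top"):
    d=read_camera(n); np.savez(f"pics/{n}8.npz",**d); cv2.imwrite(f"pics/{n}8.png",d["img"][:,:,::-1]); print(n,*cupfit(d,o-[0,0,.006],.035))
im=cv2.imread("pics/scene8.png"); cv2.imwrite("pics/c8.png",cv2.resize(im[150:270,240:380],None,fx=5,fy=5,interpolation=cv2.INTER_CUBIC))
E
```

```text
[ 0.56465643 -0.00175233  0.06972384] [-1.15851844  0.02843061  4.97322297]
scene 75 [ 0.5641 -0.0024  0.0598  0.0031 -0.0262] 0.0011096308268846455
top 29 [ 0.5632 -0.0016  0.0654  0.0177 -0.0024] 0.000501732450749937
```

View pics/c8.png

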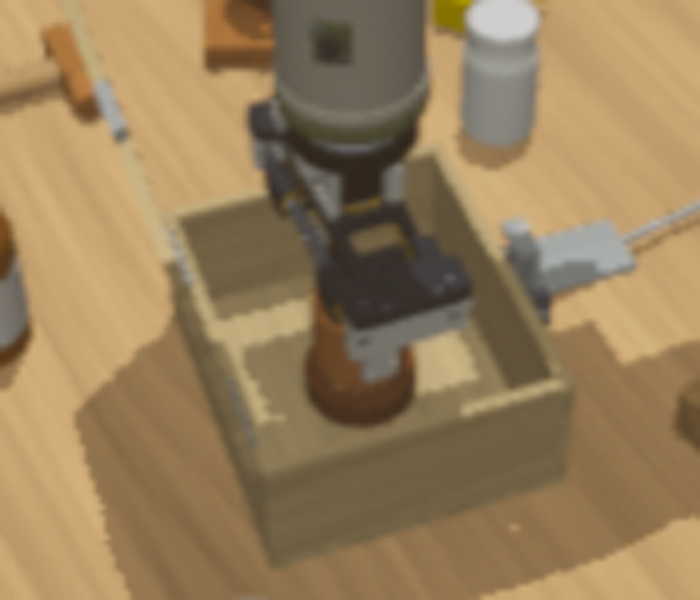

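The cup sits inside the ring (crop (360,385)) and is still gripped. It carries about 5 N vertically and almost nothing sideways. Releasing.

Request:
{"method": "step_arm", "body": {"commands": [[[0,0,-0.3,0,0,0,58],[0,0,0,0,0,0,60],[0,0,0,0,0,0,61],[0,0,0,0,0,0,63],[0,0,0,0,0,0,66]]], "force": 10}}

```text
clock: 19.65
tcp_pos: [0.5635, -0.0018, 0.0688]
tool_rot: [0.757, 0.653, -0.002, -0.001]
ft_force: [0.3, -0.2, 0.3]
gripper_width: 0.697
```

Request:
{"method": "step_arm", "body": {"commands": [[[0,0,0,0,0,0,72],[0,0,0,0,0,0,80],[0,0,0,0,0,0,85],[0,0,0,0,0,0,85]]]}}

```text
clock: 20.05
tcp_pos: [0.564, -0.0018, 0.0694]
tool_rot: [0.757, 0.653, -0.002, -0.001]
ft_force: [0.4, 0.2, 0.1]
gripper_width: 0.906
```

```bash
python3 - <<'E'
from h import *
from workcell import *
print(get_obs()["tcp_pos"],get_obs()["ft_force"],get_obs()["gripper_width"])
d=read_camera("scene"); im=d["img"][:,:,::-1]; cv2.imwrite("pics/c9.png",cv2.resize(im[150:270,240:380],None,fx=5,fy=5,interpolation=cv2.INTER_CUBIC))
E
```

```text
[ 0.56403647 -0.00178263  0.06937313] [0.39221407 0.17863971 0.12424849] 0.9058437034513878
```

View pics/c9.png

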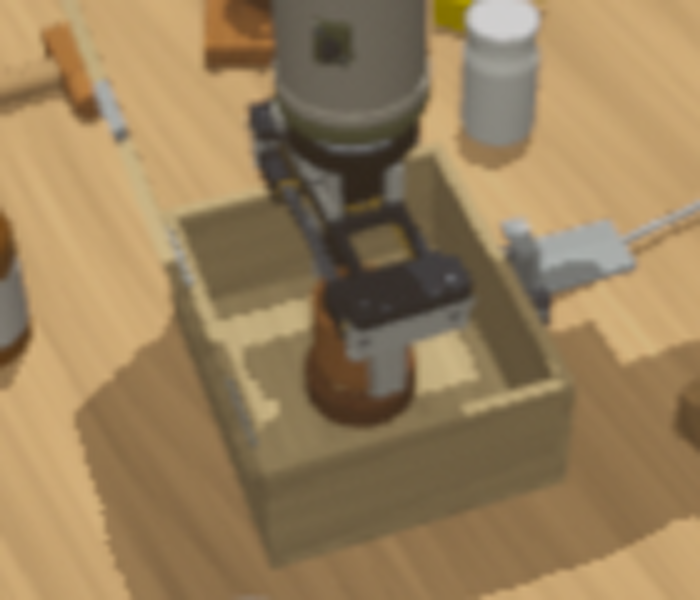

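Released, and the cup still stands in the ring. Lifting straight up, then away from the lid.

Request:
{"method": "step_arm", "body": {"commands": [[[0,0,-10,0,0,0,85],[0,0,-20,0,0,0,85],[0,0,-30,0,0,0,85],[0,0,-30,0,0,0,85],[0,0,-40,0,0,0,85]]]}}

```text
clock: 20.6
tcp_pos: [0.5634, -0.0015, 0.1999]
tool_rot: [0.757, 0.653, -0.002, -0.001]
ft_force: [0.4, -1.1, -0.5]
gripper_width: 0.913
```

Request:
{"method": "step_arm", "body": {"commands": [[[20,-10,-20,0,0,0,85],[40,-20,0,0,0,0,85],[40,-25,0,0,0,0,85],[40,-25,0,0,0,0,85],[40,-25,0,0,0,0,85]]]}}

```text
clock: 21.1
tcp_pos: [0.4863, 0.1933, 0.2205]
tool_rot: [0.757, 0.653, -0.001, -0.0]
ft_force: [1.9, 0.0, -0.6]
gripper_width: 0.913
```

Request:
{"method": "step_arm", "body": {"commands": [[[20,-10,0,0,0,0,85],[0,0,0,0,0,0,85],[0,0,0,0,0,0,85]]]}}

```text
clock: 21.4
tcp_pos: [0.4802, 0.2132, 0.2201]
tool_rot: [0.757, 0.654, -0.001, -0.0]
ft_force: [0.3, -0.6, -0.2]
gripper_width: 0.916
```

```bash
python3 - <<'E'
from h import *
from cupfit import cupfit
from workcell import *
o=get_obs();print(o["tcp_pos"],o["ft_force"],o["clock"])
for n in("scene","top"):
    d=read_camera(n); np.savez(f"pics/{n}10.npz",**d); cv2.imwrite(f"pics/{n}10.png",d["img"][:,:,::-1]); W=cloud(d)
    print(n,*cupfit(d,np.array([.564,-.002,.056]),.036))
    W2=W[(np.hypot(W[...,0]-.564,W[...,1]+.002)<.04)&(W[...,2]>.082)&(W[...,2]<.1)]; print(len(W2),np.mean(W2,0).round(4),cv2.minEnclosingCircle((W2[:,:2]*1000).astype(np.float32)))
    q=W[(abs(W[...,0]-.43)<.16)&(abs(W[...,1]-.39)<.12)&(W[...,2]>.04)&(W[...,2]<.055)]; print("rake top",len(q),cv2.minAreaRect((q[:,:2]*1000).astype(np.float32)),np.median(q[:,2]))
    X,Y,Z=W[...,0],W[...,1],W[...,2]
    if n=="top":
      L=W[(X>.62)&(X<.75)&(Y<.1)&(Y>-.1)&(Z>.13)&(Z<.3)]; A=np.c_[L[:,1:],np.ones(len(L))]; s=np.linalg.lstsq(A,L[:,0],rcond=None)[0]; print("lid slope dx/dz",s, "angle",np.pi/2+np.arctan(s[1]*np.cos(.153)))
im=cv2.imread("pics/scene10.png"); cv2.imwrite("pics/c10.png",cv2.resize(im[150:270,240:380],None,fx=5,fy=5,interpolation=cv2.INTER_CUBIC))
E
```

```text
[0.48017869 0.21317521 0.22005843] [ 0.2596277  -0.62768651 -0.19021983] 21.4
scene 282 [ 0.5649 -0.0021  0.0555  0.0108 -0.0093] 0.0012906497672898066
121 [ 0.566  -0.0023  0.0872] ((564.730712890625, -2.4847917556762695), 31.07406234741211)
rake top 801 ((435.1492919921875, 398.82666015625), (34.53067398071289, 188.91798400878906), 72.97315216064453) 0.0446719717280287
top 272 [ 0.5629 -0.0015  0.0584 -0.0029  0.    ] 0.0013328900953805253
133 [ 0.5635 -0.0019  0.0887] ((562.76806640625, -1.7741971015930176), 29.793176651000977)
rake top 45 ((414.0498046875, 397.46722412109375), (31.969648361206055, 151.72311401367188), 53.460121154785156) 0.04495046715270451
lid slope dx/dz [0.17595821 0.19975556 0.6403445 ] angle 1.7657118950342805
```

View pics/c10.png

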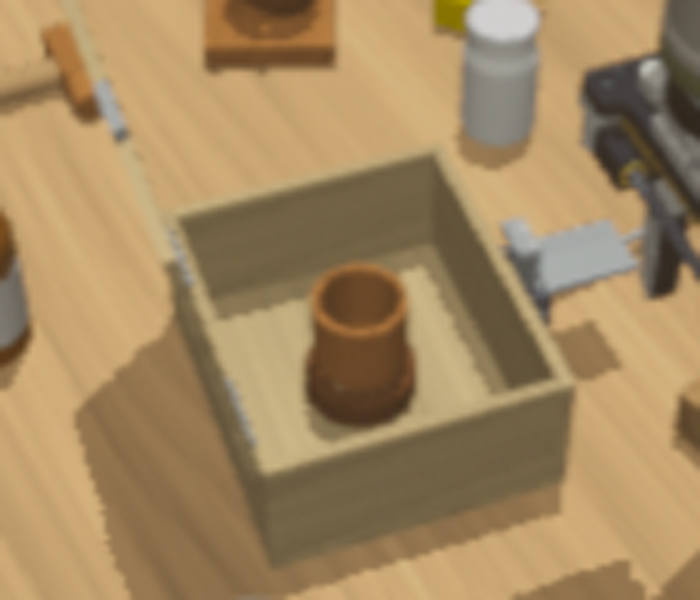

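View pics/top10.png

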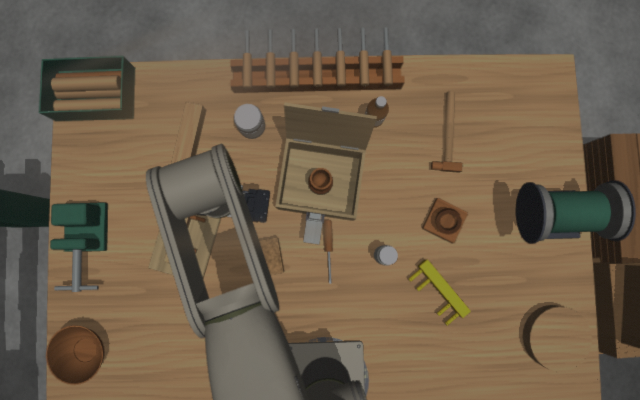

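The cup stands upright and centred in the ring (scene crop (360,345), top view (320,180)). The lid is open, the rake is on the board, and the bystanders are where they were. Handing in.

```bash
python3 -c "
from workcell import *
print(sign_off())"
```

```text
the job is handed in; nothing more can be done
None
```

I finished the whole job at about 21.5 s of the 72 s allowed and handed it in; sign-off gives no verdict.

**What I did:**
- I laid the rake head flat on the plywood board while the box was still shut and let it go.
- I pressed the latch pad until the lid popped open by itself, with nothing touching it.
- I set the cup into the ring while still gripping it, then released it and backed away.

**Last checks before handing in:**
- **Cup:** it measured within about 2 mm of the ring's axis in both cameras and tilted less than 0.02 rad. Its height read 0.0555 m (scene camera) and 0.0584 m (top camera) against a seated height of about 0.054 m. The top reading is about 4 mm high, right at the tolerance. I put that down to ring pixels in the fit, because the rim read 87–89 mm against 90 mm.
- **Lid:** it stood at about 1.77 rad.
- **Rake head:** the scene camera put its middle at (0.435, 0.399) m with its top at 0.045 m, flat on the board. In the final top picture the arm hid part of it, so that fit disagreed and I ignored it. I also took a top picture after the arm had moved clear of the board, and it showed the rake head in the same place.
- **Bystanders:** they looked unmoved in the pictures; I did not measure them again.

**Disagreement while seating the cup:** the first contact showed a 6 N sideways force. I backed off 1 mm and it then settled with almost none.

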